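# Load the full tube carrier into the sprung reader dock

## Task

Load the five-tube carrier that has all its tubes (not the one with a tube missing, nor the short one) into the reader dock: with the end of the carrier press the dock's sprung carriage back, lower the carrier into the opened gap in front of the low end stop, and let go. Keep it upright; at the end it stands flat on the dock's floor, held by the carriage fully home against the end stop.

Things in the scene. Friction and masses are not known exactly. Their poses are not given: they have to be found in the camera images.
- carrier: The full carrier: white block 30 (x) by 110 (y) by 50 mm high with five capped tubes (17 mm wide) in a row along y, rising to 78 mm above its underside. Origin: centre of the underside; z up. 0.13 to 0.25 kg. Grip from above across the 30 mm, at mid-length, on the block's sides. Its ends are alike. Nearby, in changing places: one as long with four tubes, and a 70 mm one with three.
- dock: Grey dock fixed to the bench. Origin: on the bench below the seat's centre; z up; a seated carrier's origin is 8 mm above it, its y along the dock's (either way round). 76 mm wide; floor 8 mm high. Low end stop: inner face at y = +55 mm, 12 mm thick, top at 28 mm. Guide rails along y: inner faces at x = -25 and +25 mm, tops at 20 mm. Spring housing from y = -124 to -160 mm, 63 mm high.
- face (a point): Middle of the top edge of the carriage's face, the side towards the end stop; 64 mm above the bench; axes as the dock's. The carriage is an upright aluminium plate across the channel, 46 mm wide, 12 mm thick, reaching down almost to the floor. At rest this point is at y = -15 mm of the dock: only 70 mm from the stop.
- carriage (a joint): How far the carriage is pressed back along the dock's -y, in m: 0 at rest, 0.065 at its limit; gap to the stop = 70 mm + value, so 0.040 with a seated carrier. Spring force 4 N at rest, 7 N at 0.040, 9 N at the limit. Let go, it springs back at once and slides a released carrier home against the stop.
There are look-alikes about, which are no part of the job. There is more than one size of the dock; the one meant has the size given above.

How it is judged:
At the end, for the whole second after the job is handed in: The full carrier is at rest in the dock: within 14 mm across and 8 mm along of the seat centre, underside within 5 mm of floor height, upright within 0.1 rad, turned at most 0.25 rad from the dock, and the carriage against it (joint 0.032 to 0.048) (x of carrier in the frame of dock between -0.014 and 0.014 m and y of carrier in the frame of dock between -0.008 and 0.008 m and z of carrier in the frame of dock between 0.003 and 0.013 m and angle between carrier's own z axis and vertical below 0.1 rad and angle between the y axis of carrier and the y axis of dock, either way round below 0.25 rad and value of joint carriage between 0.032 and 0.048 m and linear speed of carrier below 0.02 m/s); the robot touches nothing.
It fails at once if The carrier is tipped over (more than 0.6 rad from upright) (angle between carrier's own z axis and vertical above 0.6 rad).
It also fails if it takes over 38 s, if anything falls off the work surface, if the arm or the gripper's body presses on something with over 40 N, if the wrist force passes 120 N, or if a joint passes its speed limit or range.

## Robot

A 6-joint arm with a two-finger parallel gripper is mounted at the origin on the work surface. World frame = base frame: x ahead of the robot, y to its left, z up, the work surface at z = 0. Lengths are in m, angles in rad, forces in N, time in s.
With the tool pointing down it reaches from about 0.375 to 0.975 m from the base axis. Payload 3.8 kg.
Tool frame: the origin (TCP) lies midway between the tips of the shut fingers; the grasp point (between the pads) lies 19 mm behind it; z points along the fingers, y is the line along which they close (so a half turn about z gives the same grasp; the last joint's range is limited). The gripper opens to 85 mm and grips with 20 to 120 N. Pads are 22 mm wide; open, the fingers measure 114 mm over their backs; the gripper's body (76 mm by 85 mm) begins 54 mm behind the grasp point. The pads swing forward as they close: fully open they stand 13 mm farther back than shut.
Start: joints at [-1.361, 0.264, 1.604, -0, 1.274, -0.037], TCP at [0.165, -0.655, 0.231] pointing down, gripper open.
Joint ranges: [-2.63, 2.63], [-0.94, 2.18], [0.31, 2.57], [-1.31, 4.45], [0, 2.66], [-2.55, 2.55]. Speed limits (rad/s): [2.57, 2.57, 3.14, 3.14, 3.14, 3.14].

## Interface

Orientations are given as a rotation vector (axis times angle).
In Python, from workcell import read_state, vision, ticket gives the robot as it stands. The module is installed in compiled form; this text tells all that it offers.
- The arm moves only by the tool jog_arm, never from a script. Its arguments are lists of equal length, an entry for each row: "turn": the turn, a rotation vector about the tool's x, y, z in rad, a list of three; "delta_pos": the shift along the tool's x, y, z in m, a list of three; "gripper": the finger opening in m, from 0 to 0.0854. In form: {"turn": [[rx, ry, rz], ...], "delta_pos": [[dx, dy, dz], ...], "gripper": [gripper, ...]}. A call has 1 to 20 rows; each row shifts and turns the commanded pose from where the row before left it, along the tool's axes as they then stand; what a row does not reach is not made up. A row lasts 1/12 s, in which the tool goes at most 41.7 mm and 7.16 degrees, less where a joint would pass 70% of its speed; a pose out of reach is approached as far as the arm can. A call with a gripper value outside its range is refused whole. The fingers move at their own pace and stop on an object; "grip_force" is the grip in N (left out, the last holds). Time passes only in rows, so rows that do not move let the fingers close. It gives the time, the measured TCP pose, the force, the opening and the grip force at its end, in the units of the state.
- read_state(): the state, without advancing time (a new reading comes with each control period).
- vision.read_camera(name): name is "scene" or "top" or "wrist"; returns the picture (480x640x3 uint8, red, green, blue); there is no depth.
- vision.calibration(name): a dict with "vfov" (degrees; the focal length in pixels is half the picture's height over the tangent of half this angle, whatever the lens; pixels are square), "cx", "cy" (the principal point, pixels), "R" (3x3) and "t" (3): a world point X has camera coordinates R X + t; the wrist camera has in their place "mount" (4x4, takes a point from camera to tool coordinates, whose origin is the TCP and whose axes are the flange's). Camera axes: x right, y down, z forward; pixel columns grow to the right and rows downward; lengths in m; the calibration is good to about 2 mm. A picture is of the moment at which its call begins: read the wrist's pose just before it. calibration takes no time and is no camera call.
- ticket.finish_job(): hands the job in; it is judged then, once.
The state is a dict: "time": time; "q": joint angles; "joint_vel": joint speeds; "joint_torque": joint torques, N m; "tool_pos": TCP position; "tcp_rot": TCP orientation; "wrist_force": force on the tool from outside, world axes, zero at the start; "torque": the same for the moment, N m; "width": opening from 0.0 (shut) to 1.0 (fully open); "grip_force": force on a finger pad.
Only numpy, scipy, OpenCV 4.12 (cv2) and the standard library are available. Lean on these libraries where they do the work, as an engineer would, in place of code of your own. Each camera call takes 0.05 s, during which the arm holds its last target. There are 200 camera calls.

## Working session

There is one attempt and no reset: what is moved stays moved. The work goes in short steps, Python scripts to look and compute and a tool call to move; the robot and the scene stay as the last step left them, time stands still between calls to the robot, and variables do not carry over. Pictures are saved under pics/ and viewed, at most 10 in all, crops included, and the job is handed in when it is done.

Besides the shell and the picture viewer there is one more tool, called after "Call:" in YAML: its name, and indented under it one key for each argument. jog_arm: Moves the arm, as the interface text tells. Its arguments: {"type":"object","properties":{"turn":{"type":"array","items":{"type":"array","items":{"type":"number"}}},"delta_pos":{"type":"array","items":{"type":"array","items":{"type":"number"}}},"gripper":{"type":"array","items":{"type":"number"}},"grip_force":{"type":"number"}},"required":["turn","delta_pos","gripper"]}

```bash
mkdir -p pics
cat > h.py <<'E'
import numpy as np, cv2
from workcell import read_state, vision, ticket
from scipy.spatial.transform import Rotation as Ro
def cam(n,st=None):
    c=vision.calibration(n); f=240/np.tan(np.radians(c["vfov"])/2)
    if "R" in c: R=np.array(c["R"]);t=np.array(c["t"])
    else:
        M=np.array(c["mount"]);T=np.eye(4);T[:3,:3]=Ro.from_rotvec(st["tcp_rot"]).as_matrix();T[:3,3]=st["tool_pos"]
        W=np.linalg.inv(T@M);R=W[:3,:3];t=W[:3,3]
    return f,c["cx"],c["cy"],R,t
def ray(C,u,v,z):
    f,cx,cy,R,t=C; o=-R.T@t; d=R.T@np.array([(u-cx)/f,(v-cy)/f,1]); return o+d*(z-o[2])/d[2]
def proj(C,X):
    f,cx,cy,R,t=C; p=R@np.asarray(X)+t; return np.array([cx+f*p[0]/p[2],cy+f*p[1]/p[2]])
def snap(n,name):
    st=read_state(); im=vision.read_camera(n); cv2.imwrite(f"pics/{name}.png",im[:,:,::-1]); return st,im
E
python3 - <<'E'
from h import *
for n in("top","scene"):
    snap(n,n); C=cam(n); print(n,C, vision.calibration(n))
s=read_state();print(s)
E
```

```text
top (np.float64(589.657558666356), 317.7242401058519, 247.37070965967322, array([[ 0.02467326, -0.99965268, -0.00926046],
       [-0.99359651, -0.02350001, -0.11051575],
       [ 0.11025974,  0.01192794, -0.99383123]]), array([0.02312769, 0.48307918, 0.96549079])) {'vfov': 44.29420905822534, 'cx': 317.7242401058519, 'cy': 247.37070965967322, 'R': array([[ 0.02467326, -0.99965268, -0.00926046],
       [-0.99359651, -0.02350001, -0.11051575],
       [ 0.11025974,  0.01192794, -0.99383123]]), 't': array([0.02312769, 0.48307918, 0.96549079])}
scene (np.float64(574.437505914713), 317.3603772906713, 244.351349873158, array([[-0.71570475,  0.69826762,  0.01374926],
       [ 0.51656893,  0.54251262, -0.66244743],
       [-0.47002473, -0.46701433, -0.74898222]]), array([ 0.31015256, -0.20658577,  1.33923439])) {'vfov': 45.35034588843155, 'cx': 317.3603772906713, 'cy': 244.351349873158, 'R': array([[-0.71570475,  0.69826762,  0.01374926],
       [ 0.51656893,  0.54251262, -0.66244743],
       [-0.47002473, -0.46701433, -0.74898222]]), 't': array([ 0.31015256, -0.20658577,  1.33923439])}
{'time': 0.1, 'q': array([-1.36092410e+00,  2.64722212e-01,  1.60526935e+00,  1.23279703e-05,
        1.27369547e+00, -3.68898286e-02]), 'joint_vel': array([ 1.07759337e-04, -2.29667715e-03, -1.89512873e-03,  1.56220540e-03,
        7.18868066e-05,  9.25981855e-04]), 'joint_torque': array([ 1.14238007e-04, -5.16707861e+01, -3.68589163e+01, -6.09844847e-05,
        6.27948437e-03,  2.45924689e-06]), 'tool_pos': array([ 0.16474735, -0.65389076,  0.23003937]), 'tcp_rot': array([-3.11563993e+00, -3.86367689e-01,  2.65569631e-04]), 'wrist_force': array([-0.60458512,  0.12796349, -0.56218861]), 'torque': array([-0.01100442, -0.01814608, -0.04435837]), 'grip_force': 0.0, 'width': 1.0026757968143887}
```

View pics/top.png

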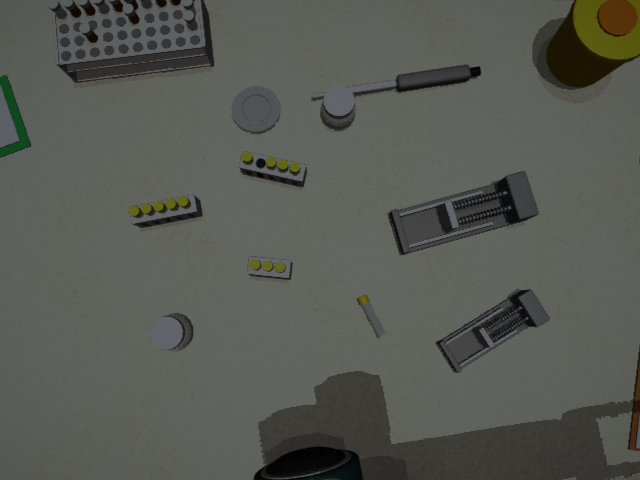

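View pics/scene.png

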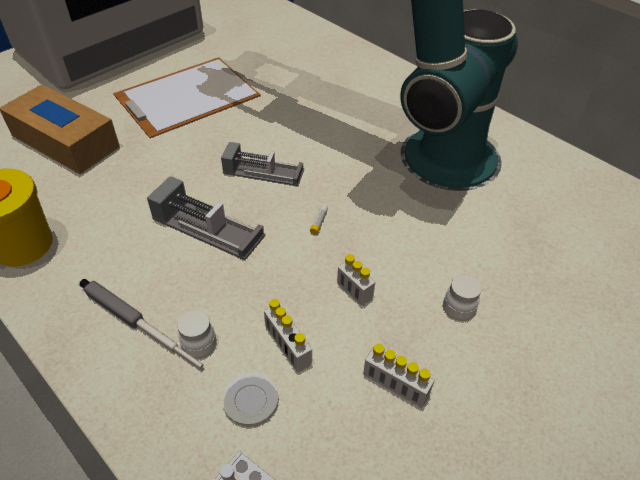

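Top view candidates: carriers with 5 tubes at (160,207), 4 tubes at (272,168) and 3 tubes at (270,267); docks large at (460,215) and small at (495,330). I choose the five-tube carrier and the large dock. Next is a close crop of both.

Run:
```python
from h import *
t=cv2.imread("pics/top.png");s=cv2.imread("pics/scene.png")
a=cv2.resize(t[165:265,380:545],None,fx=4.8,fy=4.8,interpolation=cv2.INTER_CUBIC)[:, :792]
b=np.zeros((118,792,3),np.uint8)
c=cv2.resize(t[185:235,120:210],None,fx=4.4,fy=2.36*1.0) if 0 else None
cv2.imwrite("pics/dock.png",a)
d=cv2.resize(t[185:235,120:210],None,fx=6,fy=6,interpolation=cv2.INTER_CUBIC)
e=cv2.resize(s[335:410,355:445],None,fx=4,fy=4,interpolation=cv2.INTER_CUBIC)
o=np.zeros((600,540,3),np.uint8);o[:300]=d;o[300:,:360]=e
cv2.imwrite("pics/car.png",o)
C=cam("top")
p=lambda u,v,z:print((u,v),ray(C,u,v,z).round(4))
for u,v in((135,211),(146,208),(158,207),(171,204),(182.5,202)):p(u,v,.078)
for u,v in((391,210),(402,252),):p(u,v,.028)
for u,v in((508,179),(525,173),(538,215)):p(u,v,.063)
for u,v in((437,342),(458,371)):p(u,v,.02)
```

```text
(135, 211) [0.5287 0.33   0.078 ]
(146, 208) [0.534  0.3125 0.078 ]
(158, 207) [0.5361 0.2932 0.078 ]
(171, 204) [0.5415 0.2725 0.078 ]
(182.5, 202) [0.5452 0.2541 0.078 ]
(391, 210) [ 0.5488 -0.0875  0.028 ]
(402, 252) [ 0.4778 -0.1067  0.028 ]
(508, 179) [ 0.5984 -0.2744  0.063 ]
(525, 173) [ 0.609  -0.3023  0.063 ]
(538, 215) [ 0.5398 -0.3223  0.063 ]
(437, 342) [ 0.3296 -0.1672  0.02  ]
(458, 371) [ 0.2831 -0.202   0.02  ]
```

View pics/dock.png

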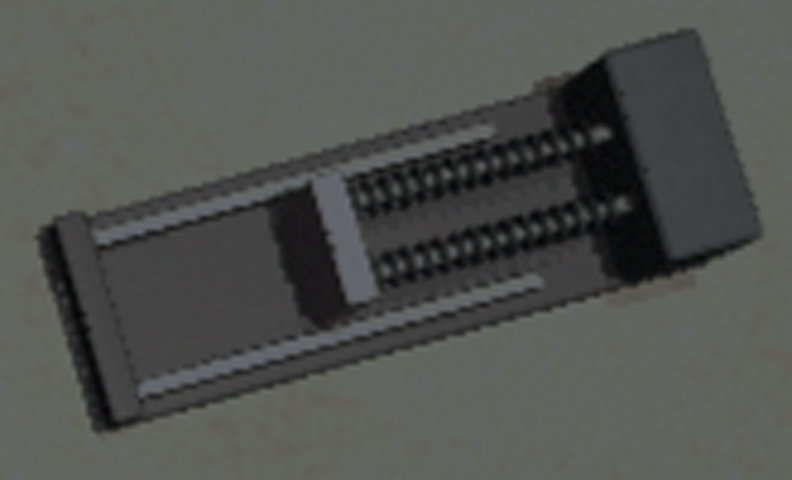

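View pics/car.png

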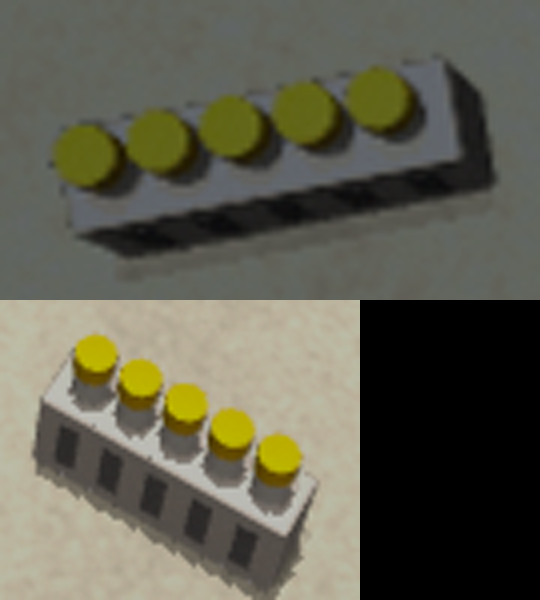

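Crops: the block shows five yellow caps, so it is the full carrier. The dock has its end stop on the left, at top pixels x≈391–409, with the carriage face at (445,202)–(453,228) and the housing on the right. I'll fit both poses.

```bash
cat > fit.py <<'E'
from h import *
from scipy.optimize import least_squares
def fit(C,mod,pix,x0,off=0):
    mod=np.array(mod);pix=np.array(pix)
    def W(p):
        c,s=np.cos(p[2]),np.sin(p[2]); return np.c_[p[0]+c*mod[:,0]-s*mod[:,1],p[1]+s*mod[:,0]+c*mod[:,1],mod[:,2]]
    r=least_squares(lambda p:(np.array([proj(C,X) for X in W(p)])-pix).ravel(),x0)
    return r.x,r.fun.reshape(-1,2).round(1).tolist()
E
python3 - <<'E'
from fit import *
C=cam("top")
k=lambda a:[(u/4.8+380,v/4.8+165) for u,v in a]
# dock +y points to image left => world +y-ish; x dock: +x = world up-image
mod=[(.038,.067,.028),(.038,.055,.028),(-.038,.067,.028),(-.038,.055,.028),(.023,-.015,.064),(-.023,-.015,.064),(.038,-.124,.063),(.038,-.160,.063),(-.038,-.160,.063),(-.038,-.124,.063)]
print(fit(C,mod,k([(55,215),(88,212),(108,425),(138,412),(312,180),(350,303),(610,55),(695,30),(760,232),(668,262)]),[.54,-.15,.2]))
k=lambda a:[(u/6+120,v/6+185) for u,v in a]
mod=[(0,y,.078) for y in(.039,.0195,0,-.0195,-.039)]+[(-.015,.055,.05),(-.015,-.055,.05),(.015,-.055,.05)]
print(fit(C,mod,k([(86,156),(159,140),(231,127),(305,113),(380,98),(75,225),(460,160),(445,58)]),[.53,.29,.2]))
r=Ro.from_rotvec(read_state()["tcp_rot"]).as_matrix();print(r.round(3))
print(vision.calibration("wrist"))
E
```

```text
(array([ 0.53139246, -0.16194419,  0.29016279]), [[-0.9, 0.3], [-0.9, -1.0], [0.6, -0.3], [1.2, 0.5], [-0.9, -0.6], [-0.8, 0.7], [-1.9, -0.5], [1.5, -1.0], [2.0, 1.1], [-0.0, 0.6]])
(array([0.53786188, 0.29233143, 0.20294523]), [[0.4, -0.8], [0.2, -0.3], [0.1, -0.2], [-0.3, -0.0], [-0.9, 0.3], [-0.6, 1.1], [0.7, 0.2], [0.4, -0.3]])
[[ 0.97   0.244 -0.   ]
 [ 0.244 -0.97   0.002]
 [ 0.    -0.002 -1.   ]]
{'vfov': 71.15777076008183, 'cx': 319.4066224625281, 'cy': 246.3157657048348, 'mount': array([[-5.26649624e-04, -9.47120643e-01, -3.20877251e-01,
         8.37988189e-02],
       [ 9.99999775e-01, -6.31941490e-04,  2.23996325e-04,
         8.70618349e-04],
       [-4.14927192e-04, -3.20877061e-01,  9.47120763e-01,
        -1.42246896e-01],
       [ 0.00000000e+00,  0.00000000e+00,  0.00000000e+00,
         1.00000000e+00]])}
```

Call:
jog_arm:
  turn:
    - [0, 0, 0]
    - [0, 0, 0]
    - [0, 0, 0]
    - [0, 0, 0]
    - [0, 0, 0]
    - [0, 0, 0]
    - [0, 0, 0]
    - [0, 0, 0]
    - [0, 0, 0]
    - [0, 0, 0]
    - [0, 0, 0]
    - [0, 0, 0]
    - [0, 0, 0]
    - [0, 0, 0]
    - [0, 0, 0]
    - [0, 0, 0]
    - [0, 0, 0]
    - [0, 0, 0]
    - [0, 0, 0]
    - [0, 0, 0]
  delta_pos:
    - [0.0212, -0.0239, 0]
    - [0.0212, -0.0239, 0]
    - [0.0212, -0.0239, 0]
    - [0.0212, -0.0239, 0]
    - [0.0212, -0.0239, 0]
    - [0.0212, -0.0239, 0]
    - [0.0212, -0.0239, 0]
    - [0.0212, -0.0239, 0]
    - [0.0212, -0.0239, 0]
    - [0.0212, -0.0239, 0]
    - [0.0212, -0.0239, 0]
    - [0.0212, -0.0239, 0]
    - [0.0212, -0.0239, 0]
    - [0.0212, -0.0239, 0]
    - [0.0212, -0.0239, 0]
    - [0.0212, -0.0239, 0]
    - [0.018, -0.0317, 0]
    - [0.018, -0.0317, 0]
    - [0.018, -0.0317, 0]
    - [0.018, -0.0317, 0]
  gripper: [0.085, 0.085, 0.085, 0.085, 0.085, 0.085, 0.085, 0.085, 0.085, 0.085, 0.085, 0.085, 0.085, 0.085, 0.085, 0.085, 0.085, 0.085, 0.085, 0.085]

```text
time: 1.77
tool_pos: [0.439, -0.0585, 0.231]
tcp_rot: [-3.118, -0.386, 0.0]
wrist_force: [0.2, -0.9, 0.1]
width: 0.997
grip_force: 0.0
```

Call:
jog_arm:
  turn:
    - [0, 0, 0]
    - [0, 0, 0]
    - [0, 0, 0]
    - [0, 0, 0]
    - [0, 0, 0]
    - [0, 0, 0]
    - [0, 0, 0]
    - [0, 0, 0]
    - [0, 0, 0]
    - [0, 0, 0]
    - [0, 0, -0.12]
    - [0, 0, -0.12]
    - [0, 0, -0.12]
    - [0, 0, -0.12]
    - [0, 0, -0.12]
    - [0, 0, -0.12]
    - [0, 0, -0.12]
    - [0, 0, -0.12]
    - [0, 0, -0.12]
    - [0, 0, -0.12]
  delta_pos:
    - [0.018, -0.0317, 0]
    - [0.018, -0.0317, 0]
    - [0.018, -0.0317, 0]
    - [0.018, -0.0317, 0]
    - [0.018, -0.0317, 0]
    - [0.018, -0.0317, 0]
    - [0.018, -0.0317, 0]
    - [0.018, -0.0317, 0]
    - [0.018, -0.0317, 0]
    - [0.018, -0.0317, 0]
    - [0, 0, 0]
    - [0, 0, 0]
    - [0, 0, 0]
    - [0, 0, 0]
    - [0, 0, 0]
    - [0, 0, 0]
    - [0, 0, 0]
    - [0, 0, 0]
    - [0, 0, 0]
    - [0, 0, 0]
  gripper: [0.085, 0.085, 0.085, 0.085, 0.085, 0.085, 0.085, 0.085, 0.085, 0.085, 0.085, 0.085, 0.085, 0.085, 0.085, 0.085, 0.085, 0.085, 0.085, 0.085]

```text
time: 3.43
tool_pos: [0.536, 0.2909, 0.2306]
tcp_rot: [-2.348, -2.086, 0.002]
wrist_force: [0.7, -1.7, -0.5]
width: 0.993
grip_force: 0.0
```

Call:
jog_arm:
  turn:
    - [0, 0, -0.12]
    - [0, 0, -0.12]
    - [0, 0, -0.09]
    - [0, 0, 0]
    - [0, 0, 0]
  delta_pos:
    - [0, 0, 0]
    - [0, 0, 0]
    - [0, 0, 0]
    - [0, 0, 0]
    - [0, 0, 0]
  gripper: [0.085, 0.085, 0.085, 0.085, 0.085]

```text
time: 3.85
tool_pos: [0.5361, 0.2909, 0.2308]
tcp_rot: [-1.984, -2.435, 0.001]
wrist_force: [0.1, 0.3, 0.9]
width: 0.995
grip_force: 0.0
```

Run:
```python
from h import *
st,im=snap("wrist","w1"); print(st["time"],st["tool_pos"],Ro.from_rotvec(st["tcp_rot"]).as_matrix().round(3),st["q"].round(3))
np.save("w1.npy",np.r_[st["tool_pos"],st["tcp_rot"]])
```

```text
3.85 [0.53606253 0.29089645 0.23076815] [[-0.202  0.979 -0.001]
 [ 0.979  0.202 -0.   ]
 [-0.    -0.001 -1.   ]] [ 0.456  0.143  1.749 -0.     1.25   0.253]
```

View pics/w1.png

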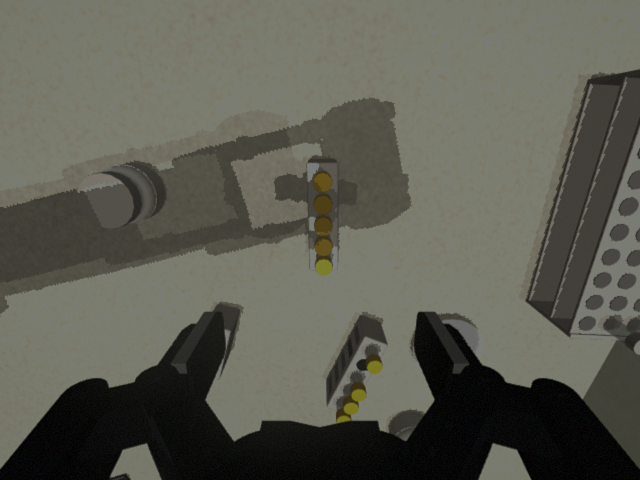

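The wrist view shows the carrier in the gripper's line: block top edges run from columns 307 to 338, with caps at (322,182) to (324,267). The four-tube carrier at (355,380) stands close to the gripper in the image. Next I'll fit the carrier pose.

Run:
```python
from fit import *
a=np.load("w1.npy");C=cam("wrist",dict(tool_pos=a[:3],tcp_rot=a[3:]))
mod=[(0,y,.078) for y in(.039,.0195,0,-.0195,-.039)]+[(-.015,.055,.05),(.015,.055,.05)]
x,r=fit(C,mod,[(322,182),(323,205),(323,226),(323,247),(324,267),(307.5,163),(337.5,163)],[.53,.29,.2]);print(x,r)
for p in mod[:5]+[(.015,-.055,.05),(-.015,.055,0)]: 
  c,s=np.cos(.203),np.sin(.203);print(proj(C,(.5379+c*p[0]-s*p[1],.2923+s*p[0]+c*p[1],p[2])).round(1))
```

```text
[0.54027811 0.2923634  0.21646798] [[0.7, 1.5], [-0.1, 0.5], [0.1, 0.6], [0.3, -0.1], [-0.5, -0.6], [-1.3, -0.8], [0.7, -1.2]]
[320.6 183. ]
[320.6 205.1]
[320.5 226.2]
[320.5 246.5]
[320.5 265.9]
[334.8 270.1]
[306.4 157.7]
```

Call:
jog_arm:
  turn:
    - [0, 0, -0.01]
    - [0, 0, 0]
    - [0, 0, 0]
    - [0, 0, 0]
    - [0, 0, 0]
    - [0, 0, 0]
    - [0, 0, 0]
    - [0, 0, 0]
    - [0, 0, 0]
    - [0, 0, 0]
    - [0, 0, 0]
    - [0, 0, 0]
    - [0, 0, 0]
    - [0, 0, 0]
    - [0, 0, 0]
    - [0, 0, 0]
    - [0, 0, 0]
  delta_pos:
    - [0.001, 0.004, 0]
    - [0, 0, 0.035]
    - [0, 0, 0.035]
    - [0, 0, 0.035]
    - [0, 0, 0.035]
    - [0, 0, 0.03]
    - [0, 0, 0.025]
    - [0, 0, 0.018]
    - [0, 0, 0]
    - [0, 0, 0]
    - [0, 0, 0]
    - [0, 0, 0]
    - [0, 0, 0]
    - [0, 0, 0]
    - [0, 0, 0]
    - [0, 0, 0]
    - [0, 0, 0]
  gripper: [0.085, 0.085, 0.085, 0.085, 0.085, 0.085, 0.085, 0.085, 0.085, 0.01, 0.01, 0.01, 0.01, 0.01, 0.01, 0.01, 0.01]
  grip_force: 80

```text
time: 5.32
tool_pos: [0.5416, 0.2937, 0.0205]
tcp_rot: [1.968, 2.447, 0.005]
wrist_force: [-1.0, 0.2, 5.9]
width: 0.34
grip_force: 80.1
```

Call:
jog_arm:
  turn:
    - [0, 0, 0]
    - [0, 0, 0]
    - [0, 0, 0]
    - [0, 0, 0]
    - [0, 0, 0]
    - [0, 0, 0]
    - [0, 0, 0]
    - [0, 0, 0]
    - [0, 0, 0]
    - [0, 0, 0]
    - [0, 0, 0]
    - [0, 0, 0]
    - [0, 0, 0]
    - [0, 0, 0]
    - [0, 0, 0]
    - [0, 0, 0]
    - [0, 0, 0]
    - [0, 0, -0.077]
    - [0, 0, 0]
    - [0, 0, 0]
  delta_pos:
    - [0, 0, -0.015]
    - [0, 0, -0.03]
    - [0, 0, -0.035]
    - [0, 0, -0.035]
    - [0, 0, -0.02]
    - [-0.032, -0.0093, 0]
    - [-0.032, -0.0093, 0]
    - [-0.032, -0.0093, 0]
    - [-0.032, -0.0093, 0]
    - [-0.032, -0.0093, 0]
    - [-0.032, -0.0093, 0]
    - [-0.032, -0.0093, 0]
    - [-0.032, -0.0093, 0]
    - [-0.032, -0.0093, 0]
    - [-0.032, -0.0093, 0]
    - [-0.032, -0.0093, 0]
    - [-0.032, -0.0093, 0]
    - [0, 0, 0]
    - [0, 0, 0]
    - [0, 0, 0]
  gripper: [0.01, 0.01, 0.01, 0.01, 0.01, 0.01, 0.01, 0.01, 0.01, 0.01, 0.01, 0.01, 0.01, 0.01, 0.01, 0.01, 0.01, 0.01, 0.01, 0.01]

```text
time: 6.98
tool_pos: [0.5128, -0.1062, 0.153]
tcp_rot: [-1.877, -2.518, -0.0]
wrist_force: [0.1, 0.6, -2.3]
width: 0.337
grip_force: 79.3
```

Run:
```python
from h import *
st,im=snap("wrist","w2"); print(st["time"],st["tool_pos"],Ro.from_rotvec(st["tcp_rot"]).as_matrix().round(3),st["width"],st["grip_force"])
np.save("w2.npy",np.r_[st["tool_pos"],st["tcp_rot"]])
st,im=snap("scene","s2")
a=cv2.imread("pics/w2.png");b=cv2.imread("pics/s2.png")
o=np.zeros((600,800,3),np.uint8);o[:300,:400]=cv2.resize(a,(400,300));o[:300,400:]=0
z=cv2.resize(b[130:270,120:320],(800,560),interpolation=cv2.INTER_CUBIC);cv2.imwrite("pics/s2z.png",z)
```

```text
6.9833 [ 0.51283233 -0.10624053  0.15300324] [[-0.286  0.958 -0.001]
 [ 0.958  0.286  0.001]
 [ 0.001 -0.    -1.   ]] 0.3374706349428328 79.28967118263245
```

View pics/w2.png

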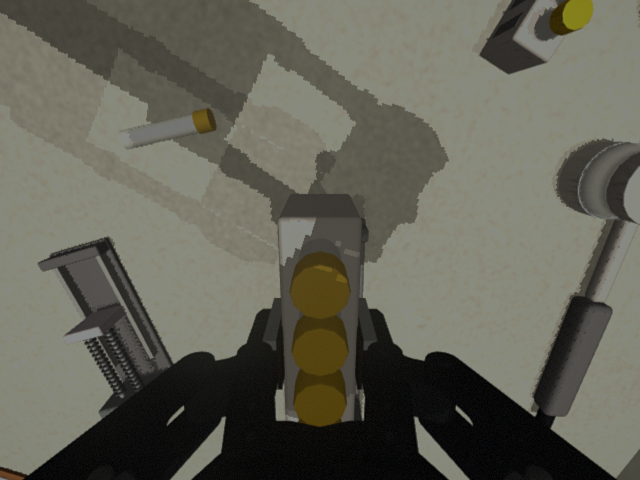

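View pics/s2z.png

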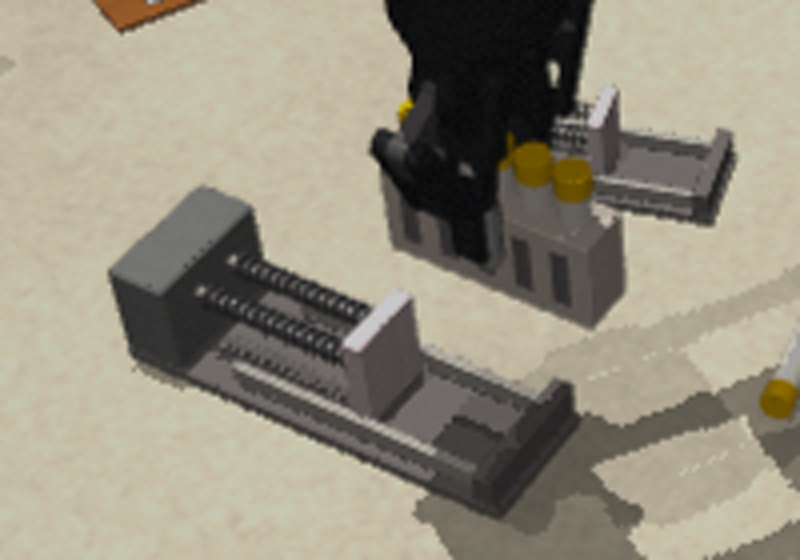

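The wrist view shows the carrier gripped upright and centred between the pads, with caps at (320,285) to (320,400). The scene zoom shows the dock with its stop at zoom (475–577,382–485), the carriage top front edge from (362,355) to (414,298), and the housing at left. I'll refine the dock pose from this.

Run:
```python
from fit import *
C=cam("scene")
pix=[(475,465),(558,380),(577,395),(362,355),(414,298),(110,270),(205,187),(250,208)]
mod=[(.038,.055,.028),(-.038,.055,.028),(-.038,.067,.028),(.023,-.015,.064),(-.023,-.015,.064),(.038,-.160,.063),(-.038,-.160,.063),(-.038,-.124,.063)]
x,r=fit(C,mod,[(u/4+120,v/4+130) for u,v in pix],[.53,-.16,.29]);print(x,r)
W=cam("wrist",dict(tool_pos=np.load("w2.npy")[:3],tcp_rot=np.load("w2.npy")[3:]))
# carrier in hand: end top corners seen at (279,218),(362,218), caps
a=np.load("w2.npy");zt=a[2]-.019+.05
for u,v in((279,218),(362,218)):
    P=ray(W,u,v,zt)-a[:3]; print(Ro.from_rotvec(a[3:]).inv().apply(P).round(4))
```

```text
[ 0.53402816 -0.15795698  0.29862285] [[-0.6, 3.3], [-0.0, -0.5], [0.3, -2.1], [-0.0, -0.0], [0.7, -0.4], [-1.3, 0.6], [-1.0, -1.0], [1.8, -0.4]]
[ 0.0542 -0.0128 -0.031 ]
[ 0.0542  0.0155 -0.031 ]
```

Call:
jog_arm:
  turn:
    - [0, 0, 0]
    - [0, 0, 0]
    - [0, 0, 0]
    - [0, 0, 0]
    - [0, 0, 0]
    - [0, 0, 0]
    - [0, 0, 0]
    - [0, 0, 0]
    - [0, 0, 0]
    - [0, 0, 0]
    - [0, 0, 0]
    - [0, 0, 0]
    - [0, 0, 0]
    - [0, 0, 0]
  delta_pos:
    - [0, 0.003, 0.025]
    - [0, 0, 0.03]
    - [0, 0, 0.025]
    - [0, 0, 0.018]
    - [0, 0, 0]
    - [-0.01, 0, 0]
    - [-0.01, 0, 0]
    - [-0.01, 0, 0]
    - [-0.01, 0, 0]
    - [-0.01, 0, 0]
    - [-0.01, 0, 0]
    - [-0.01, 0, 0]
    - [0, 0, 0]
    - [0, 0, 0]
  gripper: [0.01, 0.01, 0.01, 0.01, 0.01, 0.01, 0.01, 0.01, 0.01, 0.01, 0.01, 0.01, 0.01, 0.01]

```text
time: 8.25
tool_pos: [0.5378, -0.1722, 0.0568]
tcp_rot: [1.875, 2.52, 0.005]
wrist_force: [0.4, 8.1, -1.9]
width: 0.334
grip_force: 79.6
```

Run:
```python
from h import *
st,im=snap("scene","s3"); print(st["tool_pos"],st["wrist_force"],st["torque"])
b=cv2.imread("pics/s3.png")
cv2.imwrite("pics/s3z.png",cv2.resize(b[130:270,120:320],(800,560),interpolation=cv2.INTER_CUBIC))
```

```text
[ 0.53783934 -0.17217097  0.056841  ] [ 0.41687407  8.13771942 -1.90046189] [ 1.47861149 -0.0689112   0.17305694]
```

View pics/s3z.png

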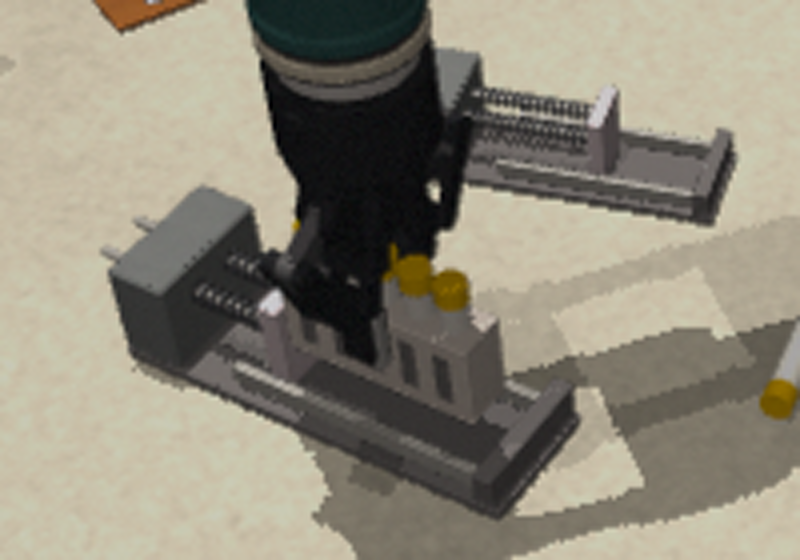

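The picture shows the carriage pressed back, the carrier level and straight, and its end at zoom (490,400) clear of the stop. Now lowering.

Call:
jog_arm:
  turn:
    - [0, 0, 0]
    - [0, 0, 0]
    - [0, 0, 0]
    - [0, 0, 0]
    - [0, 0, 0]
    - [0, 0, 0]
  delta_pos:
    - [0, 0, 0.006]
    - [0, 0, 0.006]
    - [0, 0, 0.006]
    - [0, 0, 0.006]
    - [0, 0, 0]
    - [0, 0, 0]
  gripper: [0.01, 0.01, 0.01, 0.01, 0.01, 0.01]

```text
time: 8.8
tool_pos: [0.5368, -0.1715, 0.0321]
tcp_rot: [-1.874, -2.52, -0.003]
wrist_force: [0.2, 7.2, -4.4]
width: 0.343
grip_force: 79.3
```

Call:
jog_arm:
  turn:
    - [0, 0, 0]
    - [0, 0, 0]
    - [0, 0, 0]
    - [0, 0, 0]
  delta_pos:
    - [0, 0, 0.001]
    - [0, 0, 0.001]
    - [0, 0, 0.001]
    - [0, 0, 0]
  gripper: [0.01, 0.01, 0.01, 0.01]

```text
time: 9.13
tool_pos: [0.5372, -0.1719, 0.03]
tcp_rot: [-1.874, -2.521, -0.003]
wrist_force: [-1.9, 6.8, 0.9]
width: 0.336
grip_force: 80.1
```

Call:
jog_arm:
  turn:
    - [0, 0, 0]
    - [0, 0, 0]
  delta_pos:
    - [0, 0, 0.001]
    - [0, 0, 0]
  gripper: [0.01, 0.01]

```text
time: 9.3
tool_pos: [0.5373, -0.172, 0.0291]
tcp_rot: [-1.875, -2.521, -0.003]
wrist_force: [-3.0, 8.3, 0.4]
width: 0.337
grip_force: 80.1
```

Call:
jog_arm:
  turn:
    - [0, 0, 0]
    - [0, 0, 0]
  delta_pos:
    - [0, 0, 0.001]
    - [0, 0, 0]
  gripper: [0.01, 0.01]

```text
time: 9.47
tool_pos: [0.5374, -0.1721, 0.0284]
tcp_rot: [1.875, 2.521, 0.003]
wrist_force: [-3.2, 7.4, 2.0]
width: 0.339
grip_force: 80.3
```

Call:
jog_arm:
  turn:
    - [0, 0, 0]
    - [0, 0, 0]
    - [0, 0, 0]
    - [0, 0, 0]
    - [0, 0, 0]
  delta_pos:
    - [0.002, 0, 0]
    - [0.002, 0, 0]
    - [0.002, 0, 0]
    - [0.002, 0, 0]
    - [0, 0, 0]
  gripper: [0.01, 0.01, 0.01, 0.01, 0.01]

```text
time: 9.88
tool_pos: [0.5351, -0.1646, 0.0284]
tcp_rot: [1.874, 2.521, 0.003]
wrist_force: [-2.3, 5.7, 1.4]
width: 0.338
grip_force: 80.2
```

Call:
jog_arm:
  turn:
    - [0, 0, 0]
    - [0, 0, 0]
    - [0, 0, 0]
    - [0, 0, 0]
    - [0, 0, 0]
    - [0, 0, 0]
    - [0, 0, 0]
    - [0, 0, 0]
    - [0, 0, 0]
    - [0, 0, 0]
    - [0, 0, 0]
    - [0, 0, 0]
    - [0, 0, 0]
    - [0, 0, 0]
    - [0, 0, 0]
    - [0, 0, 0]
  delta_pos:
    - [0, 0, 0]
    - [0, 0, 0]
    - [0, 0, 0]
    - [0, 0, 0]
    - [0, 0, 0]
    - [0, 0, 0]
    - [0, 0, -0.01]
    - [0, 0, -0.02]
    - [0, 0, -0.03]
    - [0, 0, -0.03]
    - [0.01, 0, -0.03]
    - [0.03, 0, -0.02]
    - [0.035, 0, 0]
    - [0.035, 0, 0]
    - [0, 0, 0]
    - [0, 0, 0]
  gripper: [0.07, 0.07, 0.07, 0.07, 0.07, 0.07, 0.07, 0.07, 0.07, 0.07, 0.07, 0.07, 0.07, 0.07, 0.07, 0.07]

```text
time: 11.22
tool_pos: [0.502, -0.058, 0.1671]
tcp_rot: [1.869, 2.524, 0.0]
wrist_force: [0.4, -0.1, 0.7]
width: 0.819
grip_force: 0.0
```

Run:
```python
from h import *
st,im=snap("scene","s4"); st,_=snap("top","t4");print(st["time"],st["tool_pos"],st["wrist_force"],st["width"])
o=np.zeros((600,800,3),np.uint8)
b=cv2.imread("pics/s4.png");t=cv2.imread("pics/t4.png")
o[:300,:430]=cv2.resize(b[130:270,120:320],(430,300),interpolation=cv2.INTER_CUBIC)
o[300:,:]=cv2.resize(t[175:255,380:545],(800,388),interpolation=cv2.INTER_CUBIC)[:300]
cv2.imwrite("pics/f4.png",o)
```

```text
11.2667 [ 0.50245177 -0.05893194  0.16701165] [-0.06554314 -0.5819469   0.10501945] 0.8190271435401839
```

View pics/f4.png

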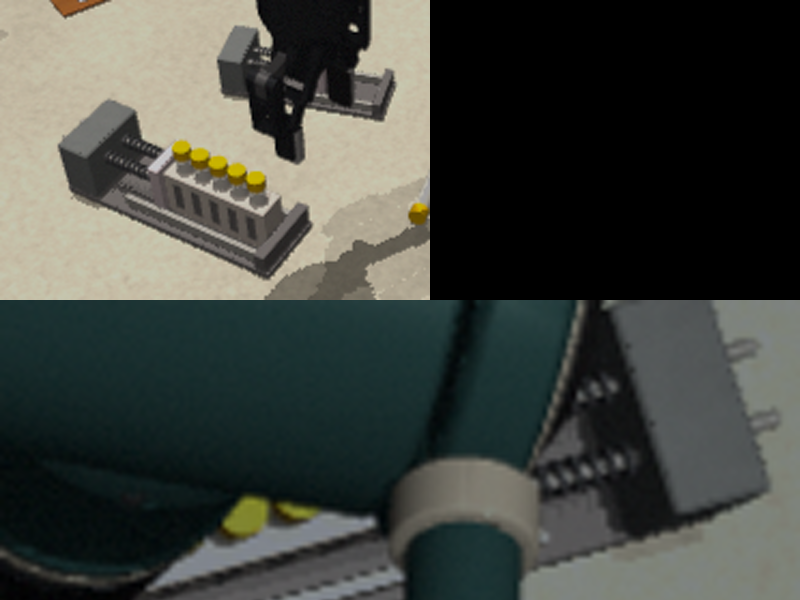

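Run:
```python
from fit import *
C=cam("scene")
mod=[(0,y,.084) for y in(-.039,-.0195,0,.0195,.039)]+[(-.015,.055,.058),(.015,.055,.058)]
pix=[(181,148),(200,156),(218,162),(237,170),(257,180),(282,197),(262,212)]
x,r=fit(C,mod,[(u/2.15+120,v/2.143+130) for u,v in pix],[.53,-.16,.29]);print(x,r)
for d in((.5314,-.1619,.29),(.534,-.158,.2986)):
  e=x[:2]-d[:2];c,s=np.cos(d[2]),np.sin(d[2]);print(c*e[0]+s*e[1],-s*e[0]+c*e[1])
```

```text
[ 0.5345457  -0.16084205  0.30145215] [[0.6, 0.1], [0.1, -0.2], [0.1, 0.5], [-0.2, 0.2], [-1.0, -0.9], [-0.2, -1.3], [0.6, 1.6]]
0.00331686721820877 0.00011425799105769477
-0.000314532503879238 -0.0028768187760817784
```

The carrier is within about 3 mm of the seat centre and the carriage rests against it, so I'm handing in.

```bash
python3 -c "
from workcell import ticket
print(ticket.finish_job())"
```

```text
the job is handed in; nothing more can be done
None
```

The full five-tube carrier is in the large dock, about 3 mm or less from the seat centre by my camera fit, upright and with the carriage against it. I handed the job in at about 11 s; no verdict came back.

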